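# Show the king's base to the inspection camera

## Task

Pull the chute's gate knob all the way out so that the king slides down into the tray, then push the knob fully home again. Only then pick the king out of the tray and hold it up in the air, level with the camera's lens and over the middle of the coaster, lying horizontally with the felt underside of its base facing straight at the lens. Finish while still holding it there, motionless, and leave the coaster, the camera, the rooks and the bell alone.

Things in the scene. Friction and masses are not known exactly. Their poses are not given: they have to be found in the camera images.
- chute: Fixed wooden chute and tray in one unit. Origin on the table, mid-line where the slope meets the tray. +y points horizontally up the chute, -y into the tray, +x to the gate knob's side. Chute: 40 degree slope, slippery, 42 mm wide inside, 58 outside, cheeks 30 mm above its floor, ends at y = 163 mm, 167 mm high. The king slides down within about 1 s once the gate is fully out.
- tray_floor (a point): Middle of the oak tray's floor, 10 mm above the table. Inside 140 mm along unit x, 145 along y; walls 6 mm thick, 30 mm high. Along its centre line a 42 mm wide runway falls 6 degrees, from 26 mm high at unit y = 0 to 10 at the far (-y) wall; 5 mm wide ribs 6 mm above it on both sides. The king comes to rest on it, roughly along y, base 80 to 145 mm from y = 0, usually at the far wall, head to +y.
- gate (a joint): Travel of the sliding gate in m: 0 = home (the gate bars the chute), 0.045 = fully out. It slides along the chute unit's +x. A spring detent holds it at either end: about 6 N over the first 6 mm from there, light sliding between.
- gate_knob (a point): Middle of the gate's turned wooden knob, 22 mm in diameter, 26 mm long along the chute unit's x, on an 8 mm brass rod; at chute-unit x = 85 mm when home (56 mm clear of the chute's cheek), y = 22 mm, 62 mm above the table. Moves with the gate. Free space around and under it.
- king: Black plastic chess king, 96 mm long, 50 to 85 g. Origin at the centre of its base's felt underside, +z along its axis to the cross on its head. Base 38 mm across, 8 mm thick; stem about 24 mm across from 20 to 64 mm; crown 27 mm across at 80 mm. Starts lying in the chute, base down-slope at the gate. In the tray it lies level within 3 degrees, axis about 31 mm above the table at the far wall.
- king_mid (a point): Middle of the king: on its axis, 47.5 mm from the underside of its base.
- coaster: Round ceramic coaster with cork bottom, 100 mm in diameter, 9 mm thick, lying loose on the table. Origin at the centre of its underside; its +x points horizontally straight towards the camera's lens.
- inspection_camera: Fixed small camera on a stand: round foot 90 mm in diameter, post, grey head 62 x 58 x 44 mm with a short black lens barrel. Origin under the centre of its foot, z up; it looks horizontally along its own -x, over the middle of the coaster. Top of the head 172 mm above the table.
- lens (a point): Centre of the lens's front glass, 150 mm above the table, 50 mm ahead (-x) of the camera's origin, 140 to 170 mm horizontally from the coaster's centre.
- rook1: Ivory-toned rook, 33 mm in diameter, 54 mm tall, standing loose; origin at the centre of its underside, z up. Bystander.
- rook2: As rook1. Bystander.
- rook3: As rook1. Bystander.
- bell: Brass hand bell with dark wooden handle, standing mouth down, 68 mm in diameter, 112 mm tall, loose; origin at the centre of its underside. Bystander.
Not all that is in view belongs to the job. Of the things shaped like the king, the black one is meant.

How it is judged (in metres and radians):
On the way, in this order (a step that is already met when the one before it is completed fails the run):
1. the knob is out and the king has slid into the tray (value of joint gate above 0.038 m and y of king in the frame of chute below -0.08 m and z of king in the frame of chute below 0.05 m), for 0.1 s.
2. the knob is pushed home while the king lies in the tray (value of joint gate below 0.004 m and y of king in the frame of chute below -0.08 m and z of king in the frame of chute below 0.05 m), for 0.2 s.
At the end, for the whole second after the job is handed in: King held still in the fingers only: middle within 30 mm of the coaster's centre (plan) and 20 mm of lens height, axis within 0.25 rad of the line of sight, base towards the lens; gate home within 4 mm; coaster within 15 mm, rooks and bell within 20 mm of their starts, upright (horizontal distance between king_mid and coaster below 0.03 m and z of king_mid in the frame of lens between -0.02 and 0.02 m and angle between the z axis of king and the x axis of inspection_camera, either way round below 0.25 rad and x of king in the frame of coaster above 0.01 m and linear speed of king below 0.03 m/s and angular speed of king below 0.3 rad/s and contact force between king and the fingers above 1 N and contact force between king and inspection_camera below 0.05 N and contact force between king and coaster below 0.05 N and value of joint gate below 0.004 m and distance of coaster from where it was at the start of the episode below 0.015 m and distance of each of rook1, rook2, rook3, bell from where it was at the start of the episode below 0.02 m and angle between each of rook1, rook2, rook3, bell's own z axis and vertical below 0.2 rad); the arm keeps its last pose, push and grip.
It fails at once if the king or the robot touches the camera (contact force between any of king, the arm, the fingers and inspection_camera above 0.5 N).
It fails at once if a rook or the bell is moved or tipped (distance of any of rook1, rook2, rook3, bell from where it was at the start of the episode above 0.03 m or angle between any of rook1, rook2, rook3, bell's own z axis and vertical above 0.3 rad).
It also fails if it takes over 48 s, if anything falls off the work surface, if the arm or the gripper's body presses on something with over 40 N, if the wrist force passes 120 N, or if a joint passes its speed limit or range.

## Robot

A 7-joint arm with a two-finger parallel gripper is mounted at the origin on the work surface. World frame = base frame: x ahead of the robot, y to its left, z up, the work surface at z = 0. Lengths are in mm, angles in rad, forces in N, time in s.
With the tool pointing down it reaches from about 400 to 850 mm from the base axis. Payload 10.4 kg.
Tool frame: the origin (TCP) lies at the very end of the fingers, on their centre line; the grasp point (between the pads) lies 19 mm behind it (r.grip_depth is the z of the grasp point in the tool frame, in mm); z points along the fingers, x is the direction in which the jaws open and shut, and the axes are right-handed (so a half turn about z gives the same grasp; the last joint's range is limited). The gripper opens to 85 mm and grips with 20 to 120 N. Pads are 22 mm wide; open, the fingers measure 114 mm over their backs; the gripper's body (76 mm by 85 mm) begins 54 mm behind the grasp point. The pads swing forward as they close: fully open they stand 13 mm farther back than shut.
Start: joints at [1.265, 0.332, -0.065, 1.46, 0.022, 1.35, -0.088], TCP at [174.425, -600.189, 231.338] pointing down, gripper open.
Joint ranges: [-2.6, 2.6], [-0.5, 2.12], [-1.47, 1.34], [0.16, 2.42], [-1.27, 4.41], [0.06, 2.06], [-2.6, 2.6]. Speed limits (rad/s): [2.22, 2.22, 2.79, 2.79, 3.14, 3.14, 3.14].

## Interface

Orientations are given as [roll, pitch, yaw] about the fixed x, y, z axes, in that order (R = Rz(yaw) Ry(pitch) Rx(roll)).
In Python, from cell import r, vision gives the robot as it stands. The module is installed in compiled form; this text tells all that it offers.
- The arm moves only by the tool move_arm, never from a script. Its argument "series" is a list of rows, each a list of 7 numbers: the opening, from 0 (shut) to 1 (fully open), then the shift along the tool's x, y, z in units of 50 mm (1.0 is 50 mm), then the turn, a rotation vector about the tool's x, y, z in units of 5 degrees (1.0 is 5 degrees). In form: [[claw, dx, dy, dz, rx, ry, rz], ...]. A call has 1 to 20 rows; each row is the pose to reach, as a shift and turn from the pose commanded when the call began, along the tool's axes at that moment; what a row does not reach only later rows make up. A row lasts 1/8 s, in which the tool goes at most 62.5 mm and 10.7 degrees, less where a joint would pass 70% of its speed; a pose out of reach is approached as far as the arm can. A call with a gripper value outside its range is refused whole. The fingers move at their own pace and stop on an object; "newtons" is the grip in N (left out, the last holds). Time passes only in rows, so rows that repeat a pose let the fingers close. It gives the time, the measured TCP pose, the force and the opening at its end, in the units of the state.
- r.get_state(): the state, without advancing time (a new reading comes with each control period).
- vision.camera(name): name is "side" or "top" or "wrist"; returns a dict with "image" (400x640x3 uint8, blue, green, red), "mtx" (3x3 intrinsics, pixels), "rvec" (rotation vector, rad) and "tvec" (3), from world to camera coordinates, as OpenCV has them. Camera axes: x right, y down, z forward; pixel columns grow to the right and rows downward; lengths in mm; the calibration is good to about 2 mm. A picture is of the moment at which its call begins. There is no depth.
- r.sign_off(): hands the job in, once; it reports no verdict.
The state is a dict: "time": time; "joint_pos": joint angles; "qvel": joint speeds; "joint_efforts": joint torques, N m; "ee_pos": TCP position; "tool_rot": TCP orientation; "wrist_force": force on the tool from outside, world axes, zero at the start; "wrist_torque": the same for the moment, N m; "finger_gap": opening from 0.0 (shut) to 1.0 (fully open).
Only numpy, scipy, OpenCV 4.12 (cv2) and the standard library are available. Lean on these libraries where they do the work, as an engineer would, in place of code of your own. Each camera call takes 0.05 s, during which the arm holds its last target. There are 200 camera calls.

## Working session

There is one attempt and no reset: what is moved stays moved. The work goes in short steps, Python scripts to look and compute and a tool call to move; the robot and the scene stay as the last step left them, time stands still between calls to the robot, and variables do not carry over. Pictures are saved under pics/ and viewed, about 8 in all and at most 12, crops included, and the job is handed in when it is done.

Besides the shell and the picture viewer there is one more tool, called after ">>>" as name(argument=value, ...), one argument or row to a line, values as JSON. move_arm: Moves the arm, as the interface text tells. Its arguments: {"type":"object","properties":{"series":{"type":"array"},"newtons":{"type":"number"}},"required":["series"]}

```bash
mkdir -p pics; cat > h.py <<'E'
import numpy as np, cv2
from cell import r, vision
from scipy.spatial.transform import Rotation as R
def cam(n):
    c=vision.camera(n); c['R']=cv2.Rodrigues(np.array(c['rvec'],float))[0]; c['t']=np.array(c['tvec'],float).ravel(); c['K']=np.array(c['mtx'],float); return c
def ray(c,u,v):
    d=c['R'].T@np.linalg.inv(c['K'])@np.array([u,v,1.]); o=-c['R'].T@c['t']; return o,d/np.linalg.norm(d)
def onz(c,u,v,z):
    o,d=ray(c,u,v); return o+d*(z-o[2])/d[2]
def proj(c,p):
    q=c['K']@(c['R']@np.array(p,float)+c['t']); return q[:2]/q[2]
def tri(c1,p1,c2,p2):
    o1,d1=ray(c1,*p1);o2,d2=ray(c2,*p2)
    s=np.linalg.lstsq(np.c_[d1,-d2],o2-o1,rcond=None)[0]; a=o1+s[0]*d1;b=o2+s[1]*d2
    return (a+b)/2,np.linalg.norm(a-b)
def pose():
    s=r.get_state(); return np.array(s['ee_pos']),R.from_euler('xyz',s['tool_rot']),s
def plan(p,rot=None):
    """shift/turn in move units from current pose to world TCP p, Rotation rot"""
    P,Q,_=pose(); rot=rot or Q
    return np.round(Q.inv().apply(np.array(p)-P)/50,3), np.round(np.degrees((Q.inv()*rot).as_rotvec())/5,3)
E
python3 - <<'E'
from h import *
for n in('side','top'):
    c=cam(n); cv2.imwrite(f'pics/{n}0.png',c['image']); print(n,-c['R'].T@c['t'],c['R'][2],c['K'][0,0])
print(r.get_state(), r.grip_depth)
E
```

```text
side [  17.25796722 -873.22293658 1172.2922992 ] [ 0.35506824  0.5744661  -0.7375061 ] 513.0487943336111
top [ 293.84793559  -58.84362479 1342.81070499] [ 0.18593403  0.01640975 -0.98242519] 404.5720090442557
{'time': 0.1, 'joint_pos': array([ 1.26539828,  0.33281828, -0.06471551,  1.46080148,  0.0216173 ,
        1.34989666, -0.08853667]), 'qvel': array([-5.03537044e-04, -1.56503534e-03, -1.58975313e-03, -1.78587671e-03,
        1.20034213e-03, -4.68616470e-04,  9.55338728e-05]), 'joint_efforts': array([ 1.40241311e-03, -6.26747775e+01,  4.91719495e-02, -3.92431712e+01,
        1.62956247e-02,  6.94496950e-03,  9.78169464e-05]), 'ee_pos': array([ 174.31766632, -599.87556657,  230.61620776]), 'tool_rot': array([ 3.14152779e+00,  1.22587466e-03, -1.28799850e+00]), 'wrist_force': array([0.19944069, 0.76408225, 0.55675622]), 'wrist_torque': array([0.02007726, 0.00966188, 0.02811169]), 'finger_gap': 0.99651106802108} -18.700000000000003
```

View pics/top0.png

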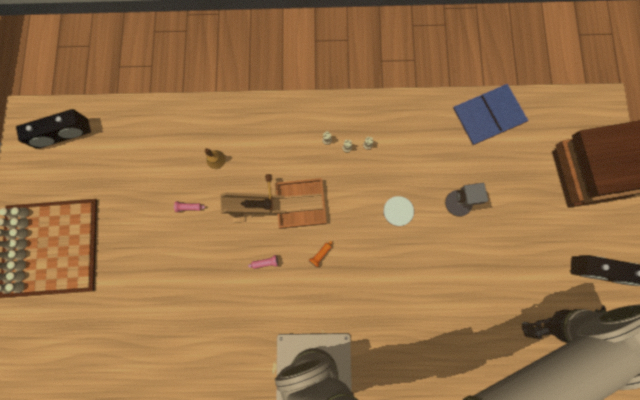

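View pics/side0.png

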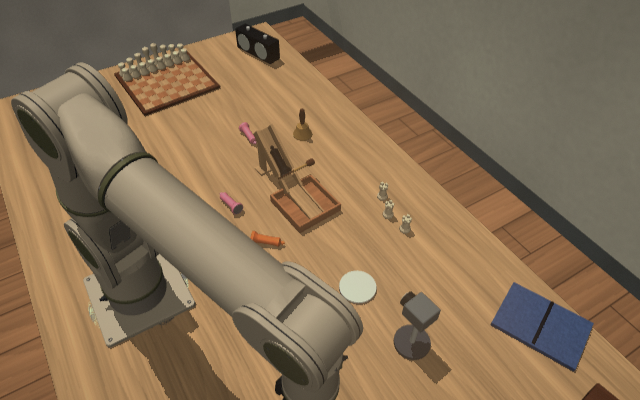

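The top view shows the chute and tray at about (220–327, 180–228), knob at (268,177), coaster at (399,211), camera at (460–475,198), rooks at (328–369,140) and bell at (214,158). The side view shows the knob at (310,162), coaster at (358,287) and lens at (406,298). Next I'll view enlarged crops.

```bash
python3 - <<'E'
import cv2,numpy as np
a=cv2.imread('pics/top0.png')[125:245,200:360]; b=cv2.imread('pics/side0.png')[115:235,240:400]
cv2.imwrite('pics/crop.png',np.vstack([cv2.resize(x,None,fx=4,fy=4,interpolation=cv2.INTER_CUBIC)[:, :] for x in (a,)]))
A=cv2.resize(a,(400,300),interpolation=cv2.INTER_CUBIC)
B=cv2.resize(b,(640,480),interpolation=cv2.INTER_CUBIC)
cv2.imwrite('pics/cropside.png',B)
E
```

```text
(no output)
```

View pics/crop.png

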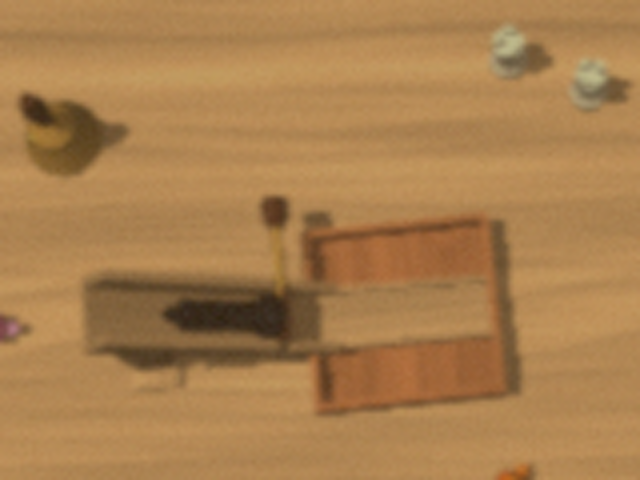

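View pics/cropside.png

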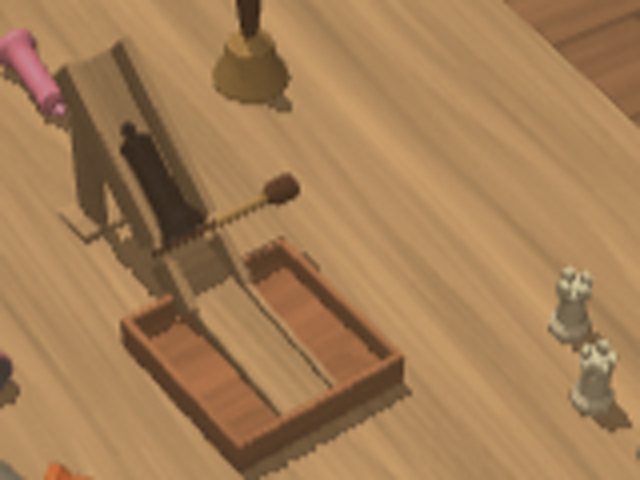

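Enlarged crops: in the top crop the tray rim corners are (304,232), (488,217), (505,392), (318,410) and the knob is at (275,211). In the side crop the rim corners are (122,323), (240,458), (403,358), (282,242) and the knob is at (283,189).

```bash
python3 - <<'E'
from h import *
T=cam('top');S=cam('side')
ft=lambda x,y:((x+.5)/4-.5+200,(y+.5)/4-.5+125)
fs=lambda x,y:((x+.5)/4-.5+240,(y+.5)/4-.5+115)
tc=[ft(*p) for p in[(304,232),(488,217),(505,392),(318,410)]]
sc=[fs(*p) for p in[(282,242),(403,358),(240,458),(122,323)]]
for a,b in zip(tc,sc): print('rim',onz(T,*a,30)[:2].round(1),onz(S,*b,30)[:2].round(1),tri(T,a,S,b)[0].round(1))
k=tri(T,ft(275,211),S,fs(283,189));print('knob',k)
for n,c,uv in(('T',T,(399,211)),('S',S,(358,287))):
    im=c['image'];g=np.array(im[uv[1],uv[0]],int)
    m=(np.abs(im.astype(int)-g).max(2)<30).astype(np.uint8)
    _,l,st,ce=cv2.connectedComponentsWithStats(m);i=l[uv[1],uv[0]]
    p=onz(c,*ce[i],9); print('coaster',n,st[i],p.round(1))
print('head top c',onz(T,475,195,172).round(1),'foot',onz(T,459,203,8).round(1),onz(S,413,342,8).round(1),'lensS',onz(S,406,298,150).round(1))
for n,c in(('Tcam',T),('Scam',S)):
    pass
a=cv2.resize(T['image'][165:240,375:505],None,fx=5,fy=5,interpolation=cv2.INTER_CUBIC)
b=cv2.resize(S['image'][260:370,330:450],None,fx=5,fy=5,interpolation=cv2.INTER_CUBIC)
w=np.zeros((560,1250,3),np.uint8);w[:375,:650]=a;w[:550,650:]=b[:550]
cv2.imwrite('pics/cam.png',cv2.resize(w,(800,358),interpolation=cv2.INTER_AREA))
print('rooks/bell',[onz(T,*p,0).round(0)[:2] for p in[(328,143),(348,150),(369,147),(215,161)]],[onz(S,*p,0).round(0)[:2] for p in[(382,199),(389,216),(406,232),(303,136)]])
E
```

```text
rim [601.6 117. ] [600.  114.8] [602.  117.6  26.7]
rim [611.8 -36.6] [614.5 -37.4] [613.1 -37.1  30. ]
rim [464.7 -48.6] [462.  -57.5] [466.6 -48.6  17.6]
rim [452.2 104.3] [451.4 102.9] [452.3 104.6  27.9]
knob (array([612.66026129, 136.05614226,  63.60116439]), np.float64(2.0430349656517794))
coaster T [384 197  30  29 675] [ 504.  -289.7    9. ]
coaster S [339 271  37  31 899] [ 504.  -290.4    9. ]
head top c [ 521.  -487.8  172. ] foot [ 526.6 -492.8    8. ] [ 530.  -494.1    8. ] lensS [ 522.4 -445.9  150. ]
rooks/bell [array([746., -60.]), array([ 720., -128.]), array([ 729., -201.]), array([689., 332.])] [array([752., -64.]), array([ 729., -131.]), array([ 735., -207.]), array([693., 319.])]
```

View pics/cam.png

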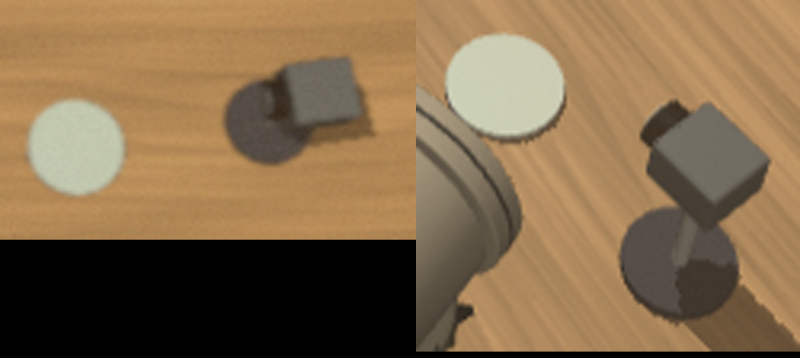

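Checks: the tray rim measures about 154 x 150 mm with yaw about 4.5°. The predicted knob position (609,137) agrees with the measured (613,136,64). The coaster is at (504,-290), the foot at (528,-493), and the lens at about (522,-445), which is 156 mm from the coaster. I'll go above the knob with the jaws along unit y.

```bash
python3 - <<'E'
from h import *
print(plan([612,136,150],R.from_euler('xyz',[np.pi,0,np.radians(-85.5)])))
E
```

```text
(array([-11.69 , -12.513,   1.626]), array([1.000e-03, 1.000e-02, 2.341e+00]))
```

>>> move_arm(
  series=[
    [1,-4,-4.2,0,0,0,1],
    [1,-8,-8.4,0,0,0,2.34],
    [1,-11.69,-12.51,0,0,0,2.34],
    [1,-11.69,-12.51,0,0,0,2.34],
    [1,-11.69,-12.51,0,0,0,2.34],
    [1,-11.69,-12.51,0,0,0,2.34],
    [1,-11.69,-12.51,0,0,0,2.34],
    [1,-11.69,-12.51,0,0,0,2.34],
    [1,-11.69,-12.51,0,0,0,2.34],
    [1,-11.69,-12.51,0,0,0,2.34],
    [1,-11.69,-12.51,0,0,0,2.34],
    [1,-11.69,-12.51,0,0,0,2.34],
    [1,-11.69,-12.51,0,0,0,2.34],
    [1,-11.69,-12.51,0,0,0,2.34],
    [1,-11.69,-12.51,0.5,0,0,2.34],
    [1,-11.69,-12.51,1.63,0,0,2.34],
    [1,-11.69,-12.51,1.63,0,0,2.34],
    [1,-11.69,-12.51,1.63,0,0,2.34],
    [1,-11.69,-12.51,1.63,0,0,2.34],
    [1,-11.69,-12.51,1.63,0,0,2.34],
  ],
)

```text
time: 2.7
ee_pos: [612.7, 135.8, 151.5]
tool_rot: [-3.139, 0.0, -1.492]
wrist_force: [0.3, -0.3, 0.3]
finger_gap: 1.006
```

```bash
python3 - <<'E'
from h import *
c=cam('wrist');cv2.imwrite('pics/w1.png',c['image']);np.savez('w1.npz',R=c['R'],t=c['t'],K=c['K']);P,Q,s=pose()
print(P,Q.as_euler('xyz',True),s['time'],s['joint_pos'],-c['R'].T@c['t'],proj(c,[612,136,63]))
E
```

```text
[612.50132897 135.69167188 151.06120548] [-1.79897186e+02 -1.97165685e-03 -8.55093992e+01] 2.75 [ 0.22690493  0.47755477 -0.68588679  1.52819695  0.3128371   1.24605542
 -1.99637833] [684.05625453 141.2684851  295.05713083] [320.34390246 202.61966696]
```

View pics/w1.png

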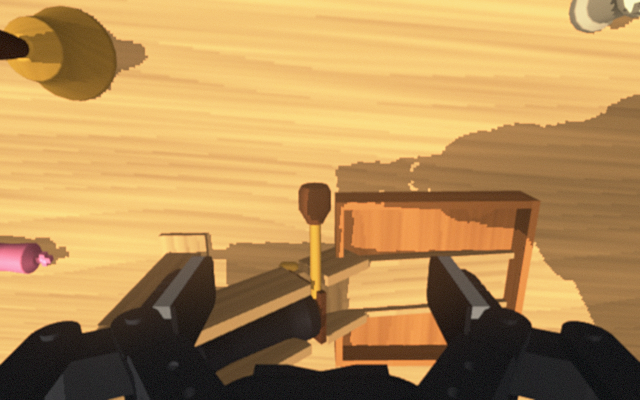

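The wrist view shows the knob at (315,204), predicted (320,203), so it sits about 2–3 mm further to +y. The rod and tray edge match the yaw. Now I'll descend and grip.

>>> move_arm(
  series=[
    [1,-0.05,0,1,0,0,0],
    [1,-0.05,0,2.16,0,0,0],
    [1,-0.05,0,2.16,0,0,0],
    [1,-0.05,0,2.16,0,0,0],
    [0,-0.05,0,2.16,0,0,0],
    [0,-0.05,0,2.16,0,0,0],
    [0,-0.05,0,2.16,0,0,0],
    [0,-0.05,0,2.16,0,0,0],
    [0,-0.05,0,2.16,0,0,0],
    [0,-0.05,0,2.16,0,0,0],
    [0,-0.05,0,2.16,0,0,0],
  ],
  newtons=50,
)

```text
time: 4.12
ee_pos: [612.2, 139.9, 42.7]
tool_rot: [-3.14, 0.002, -1.491]
wrist_force: [0.6, 5.0, 5.0]
finger_gap: 0.237
```

>>> move_arm(
  series=[
    [0,0,-0.3,0,0,0,0],
    [0,0,-0.6,0,0,0,0],
    [0,0,-0.92,0,0,0,0],
    [0,0,-0.92,0,0,0,0],
    [0,0,-0.92,0,0,0,0],
    [0,0,-0.92,0,0,0,0],
    [0,0,-0.92,0,0,0,0],
    [0,0,-0.92,0,0,0,0],
    [0,0,-0.92,0,0,0,0],
    [0,0,-0.92,0,0,0,0],
    [0,0,-0.92,0,0,0,0],
    [0,0,-0.92,0,0,0,0],
    [0,0,-0.92,0,0,0,0],
    [0,0,-0.92,0,0,0,0],
  ],
)

```text
time: 5.88
ee_pos: [657.0, 143.7, 42.6]
tool_rot: [3.141, 0.002, -1.491]
wrist_force: [-3.7, 5.0, 7.5]
finger_gap: 0.236
```

```bash
python3 - <<'E'
from h import *
c=cam('side');im=c['image'];a=cam('wrist')['image']
b=cv2.resize(im[115:235,240:400],(533,400),interpolation=cv2.INTER_CUBIC)
cv2.imwrite('pics/s2.png',cv2.resize(np.hstack([b,a[:, :]]),(800,273)))
E
```

```text
(no output)
```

View pics/s2.png

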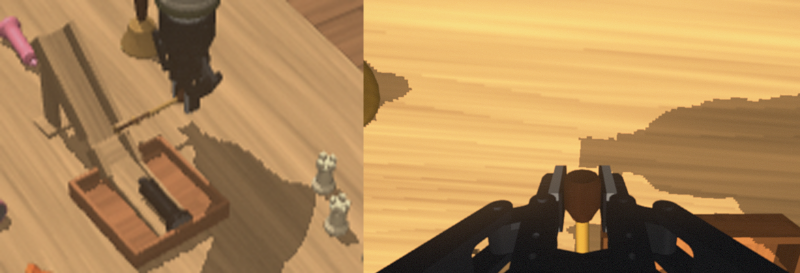

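The king is in the tray at the far wall, base to -y, and the knob is held between the pads. Now I'll push the knob home.

>>> move_arm(
  series=[
    [0,0,0.3,0,0,0,0],
    [0,0,0.6,0,0,0,0],
    [0,0,0.94,0,0,0,0],
    [0,0,0.94,0,0,0,0],
    [0,0,0.94,0,0,0,0],
    [0,0,0.94,0,0,0,0],
    [0,0,0.94,0,0,0,0],
    [0,0,0.94,0,0,0,0],
  ],
)

```text
time: 6.98
ee_pos: [612.0, 139.9, 42.8]
tool_rot: [-3.138, 0.002, -1.491]
wrist_force: [3.9, 6.3, 2.2]
finger_gap: 0.234
```

>>> move_arm(
  series=[
    [1,0,0.02,0,0,0,0],
    [1,0,0.02,0,0,0,0],
    [1,0,0.02,0,0,0,0],
    [1,0,0.02,0,0,0,0],
    [1,0,0.02,0,0,0,0],
    [1,0,0.02,0,0,0,0],
    [1,0,0.02,-1.2,0,0,0],
    [1,0,0.02,-2.5,0,0,0],
    [1,0.5,0.3,-2.5,0,0,-2],
    [1,1,0.7,-2.5,0,0,-4],
    [1,1.5,1,-2.5,0,0,-6],
    [1,2,1.4,-2.5,0,0,-8],
    [1,2.47,1.76,-2.5,0,0,-10],
    [1,2.47,1.76,-2.5,0,0,-12],
    [1,2.47,1.76,-2.5,0,0,-14],
    [1,2.47,1.76,-2.5,0,0,-16],
    [1,2.47,1.76,-2.5,0,0,-18],
    [1,2.47,1.76,-2.5,0,0,-18],
    [1,2.47,1.76,-2.5,0,0,-18],
    [1,2.47,1.76,-2.5,0,0,-18],
  ],
)

```text
time: 9.48
ee_pos: [532.8, 8.1, 166.8]
tool_rot: [3.141, -0.0, 0.076]
wrist_force: [0.7, -0.5, -0.2]
finger_gap: 1.0
```

```bash
python3 - <<'E'
from h import *
c=cam('wrist');cv2.imwrite('pics/w2.png',c['image']);np.savez('w2.npz',R=c['R'],t=c['t'],K=c['K'],i=c['image']);P,Q,s=pose()
print(P,Q.as_euler('xyz',True),s['joint_pos'],s['wrist_force'],proj(c,[534,10,31]))
E
```

```text
[532.75334139   8.09451223 166.84826716] [ 1.79987342e+02 -4.90126032e-03  4.41349894e+00] [ 0.73048124  0.31685153 -0.96685863  1.75037258  0.27687438  1.21978564
 -0.23265996] [-0.56545769  0.27269364 -0.01159586] [322.16641395 181.20249986]
```

View pics/w2.png

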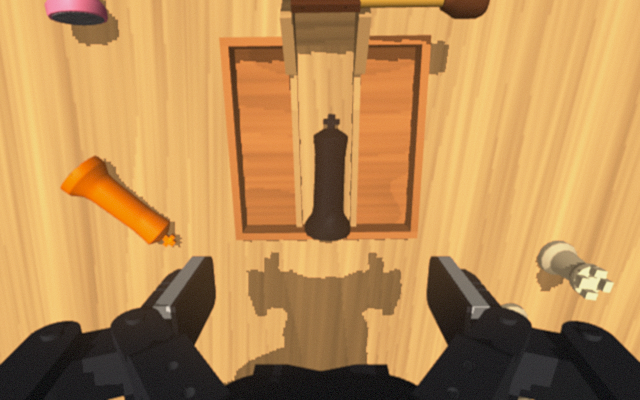

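The wrist view shows the king from the cross tip (331,115) to the base (327,~232). The gate is home, with its plate across the chute.

```bash
python3 - <<'E'
from h import *
f=np.load('w2.npz');c=dict(R=f['R'],t=f['t'],K=f['K'])
a=onz(c,331,115,30);b=onz(c,327.5,230,31);m=onz(c,328.5,185,31)
d=a-b;print(a,b,np.linalg.norm(d),np.degrees(np.arctan2(-d[0],d[1])),m)
k=onz(c,468,5,62);print('knob',k)
# axis by centroid rows of dark stem
i=f['i'].astype(int).sum(2)
for v in(150,170,190,200):
    u=np.where(i[v,305:350]<170)[0]+305;print(v,u.min(),u.max(),onz(c,(u.min()+u.max())/2,v,31).round(1), onz(c,u.max(),v,31)[0]-onz(c,u.min(),v,31)[0])
E
```

```text
[536.7386875   61.97823653  30.        ] [541.63034377 -31.31044569  31.        ] 93.42219506785705 3.001594693194292 [539.29933131   7.26105272  31.        ]
knob [615.02276426 137.04377913  62.        ]
150 316 344 [538.2  35.4  31. ] 21.748695625176765
170 316 343 [539.1  19.5  31. ] 21.30668541708269
190 315 342 [539.6   3.1  31. ] 21.65227515734739
200 315 342 [540.3  -5.3  31. ] 21.829305965770004
```

>>> move_arm(
  series=[
    [1,0.13,-0.09,1,0,0,0],
    [1,0.13,-0.09,2,0,0,0],
    [1,0.13,-0.09,2.86,0,0,0],
    [1,0.13,-0.09,2.86,0,0,0],
    [1,0.13,-0.09,2.86,0,0,0],
    [1,0.13,-0.09,2.86,0,0,0],
    [0,0.13,-0.09,2.86,0,0,0],
    [0,0.13,-0.09,2.86,0,0,0],
    [0,0.13,-0.09,2.86,0,0,0],
    [0,0.13,-0.09,2.86,0,0,0],
    [0,0.13,-0.09,2.86,0,0,0],
    [0,0.13,-0.09,2.86,0,0,0],
    [0,0.13,-0.09,2.86,0,0,0],
    [0,0.13,-0.09,2.86,0,0,0],
  ],
  newtons=50,
)

```text
time: 11.28
ee_pos: [539.2, 13.0, 24.0]
tool_rot: [3.141, -0.001, 0.079]
wrist_force: [0.3, -1.4, 5.1]
finger_gap: 0.263
```

>>> move_arm(
  series=[
    [0,0,0,-0.4,0,0,0],
    [0,0,0,-1.2,0,0,0],
    [0,0,0,-2.4,0,0,0],
    [0,0,0,-2.6,0,0,0],
    [0,-0.1,0.6,-2.6,0,0,-0.1],
    [0,-0.3,1.5,-2.6,0,0,-0.2],
    [0,-0.45,2.3,-2.6,0,0,-0.3],
    [0,-0.6,3.1,-2.6,0,0,-0.4],
    [0,-0.75,3.9,-2.6,0,0,-0.5],
    [0,-0.9,4.7,-2.6,0,0,-0.5],
    [0,-1.05,5.4,-2.5,0,0,-0.5],
    [0,-1.12,5.8,-2.4,0,0,-0.5],
    [0,-1.165,5.99,-2.38,0,0,-0.5],
    [0,-1.165,5.99,-2.38,0,0,-0.5],
    [0,-1.165,5.99,-2.38,0,0,-0.5],
    [0,-1.165,5.99,-2.38,0,0,-0.5],
    [0,-1.165,5.99,-2.38,0,0,-0.5],
    [0,-1.165,5.99,-2.38,0,0,-0.5],
  ],
)

```text
time: 13.52
ee_pos: [504.4, -290.0, 142.9]
tool_rot: [3.141, -0.0, 0.122]
wrist_force: [0.2, 0.4, -1.1]
finger_gap: 0.26
```

```bash
python3 - <<'E'
from h import *
s=cam('side');w=cam('wrist');t=cam('top');np.savez('f.npz',s=s['image'],w=w['image'],t=t['image'])
b=cv2.resize(s['image'][100:380,240:450],(300,400),interpolation=cv2.INTER_CUBIC)
e=cv2.resize(t['image'][130:260,190:490],(800,347),interpolation=cv2.INTER_CUBIC)
w2=cv2.resize(w['image'],(400,250));b=cv2.resize(b,(188,250))
z=np.zeros((600,800,3),np.uint8);z[:347]=e;z[349:599,:400]=w2;z[349:599,402:590]=b
cv2.imwrite('pics/f.png',z);P,Q,st=pose();print(P,Q.as_euler('xyz',True),st['time'],st['finger_gap'],proj(w,[504,-290,150]),proj(w,[522,-445,150]))
E
```

```text
[ 504.31378894 -290.13366448  142.83301127] [ 1.79994765e+02 -9.05212164e-04  7.00062557e+00] 13.675 0.264580158506593 [319.28883057 267.970089  ] [317.84650975 528.51007347]
```

View pics/f.png

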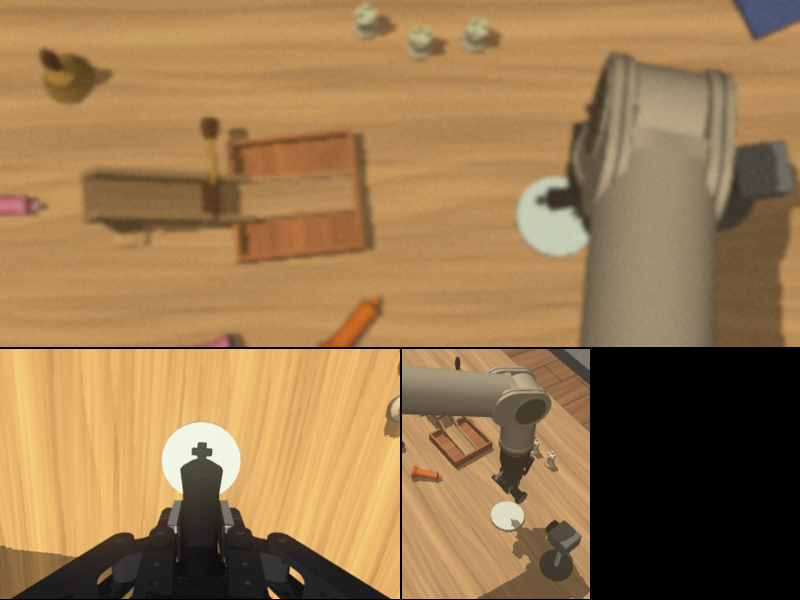

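The king is held horizontally, head towards +y, above the coaster. The camera, rooks and bell have not moved, and the gate is home. The cross tip is at about (323,150) in the wrist view and (393,205) in the top view. I'll check its position and the knob's.

```bash
python3 - <<'E'
from h import *
w=cam('wrist');t=cam('top')
print('tip',tri(w,(323,150.5),t,(392.7,204.8)),'expected',[498.3,-242,150], onz(w,323,150.5,150))
# gate: knob shift vs start in the top picture
a=cv2.imread('pics/top0.png')[165:190,255:280]; b=t['image'][155:200,245:290]
m=cv2.matchTemplate(b,a,cv2.TM_CCOEFF_NORMED);print('knob shift px',np.array(cv2.minMaxLoc(m)[3])-10)
for u,v in((328,140),(348,147),(369,143),(214,158),(475,193)):
    a=cv2.imread('pics/top0.png')[v-10:v+10,u-10:u+10];b=t['image'][v-20:v+20,u-20:u+20]
    print(np.array(cv2.minMaxLoc(cv2.matchTemplate(b,a,cv2.TM_CCOEFF_NORMED))[3])-10)
print(r.get_state()['wrist_force'],abs(r.get_state()['qvel']).max())
E
```

```text
tip (array([ 499.40916277, -245.20798686,  150.21868454]), np.float64(8.763488925115995)) expected [498.3, -242, 150] [ 499.42023207 -240.80593761  150.        ]
knob shift px [0 0]
[0 0]
[0 0]
[0 0]
[0 0]
[1 0]
[ 0.2168396   0.49692827 -0.25183512] 0.0008957628440486561
```

```bash
python3 -c "
from cell import r; print(r.sign_off(), r.get_state()['time'])"
```

```text
the job is handed in; nothing more can be done
the job is handed in; nothing more can be done
```

I pulled the gate knob out 45 mm, the king slid to the tray's far wall, and I pushed the knob home. I then gripped the king by its stem and handed the job in with it held over the coaster, base towards the lens, at about 14 s of the 48 s allowed; no verdict was reported.

**King's pose:** The tool is within about 1 mm of its target, with a yaw of 7.0° (line of sight about 6.7°). The cross tip measured (499, -245, 150) mm, against an expected (498, -242, 150). The wrist and top rays for that point missed each other by about 9 mm, so this check is only coarse, though still within the tolerances. The arm was motionless and the grip was holding at an opening of 0.26.

**Gate and bystanders:** Compared with the first picture from above, the knob, rooks and bell had not shifted by a pixel (about 3 mm). The coaster was never approached and still appears under the king, though I didn't measure it again. The camera head matched 1 pixel off; the arm was close beside it in that view, and I saw no sign of contact.

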